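Assemble the sieve stack on the catch pan

ROBOT

A 6-joint arm with a two-finger parallel gripper is mounted at the origin on the work surface. World frame = base frame: x ahead of the robot, y to its left, z up, the work surface at z = 0. Lengths are in mm, angles in rad, forces in N, time in s.
With the tool pointing down it reaches from about 325 to 900 mm from the base axis. Payload 6.1 kg.
Tool frame: the origin (TCP) lies at the very end of the fingers, on their centre line; the grasp point (between the pads) lies 19 mm behind it (robot.grasp_offset is the distance from the TCP to the grasp point, in mm); z points along the fingers, y is the line along which they close (so a half turn about z gives the same grasp; the last joint's range is limited). The gripper opens to 87 mm and grips with 3 to 60 N. Pads are 19 mm wide; open, the fingers measure 117 mm over their backs; the gripper's body (75 mm by 190 mm) begins 51 mm behind the grasp point.
Start: joints at [1.011, 0.22, 1.526, -0, 1.395, -0.126], TCP at [262.699, 567.102, 222.538] pointing down, gripper open.
Joint ranges: [-2.98, 2.98], [-0.91, 2.08], [0.09, 2.57], [-1.24, 4.39], [0.2, 2.65], [-2.68, 2.68]. Speed limits (rad/s): [2.57, 2.57, 3.01, 3.14, 3.14, 3.14].

INTERFACE

Orientations are given as a rotation vector (axis times angle).
In Python, from station import robot, cams gives the robot as it stands. Calls block until the motion is done:
- robot.reach(position, orientation): joint-space move of the TCP to a pose.
- robot.movel(position, orientation=None, rate=150): straight line of the TCP; orientation=None keeps the orientation; rate is the mean speed in mm/s.
- robot.goto_joints(angles): joint-space move.
- robot.set_gripper(opening, strength=None): finger opening in mm; strength is the grip in N (None keeps the last); returns when the fingers have stopped.
- robot.wait(seconds).
- robot.ik(position, orientation): joint angles nearest the present ones, or None.
- robot.sense(): the state.
- cams.read_camera(name): name is "scene" or "top" or "wrist"; returns a dict with "img" (384x512x3 uint8, red, green, blue), "fx", "fy", "cx", "cy" (pixels), "position" and "attitude" of the camera in the world; the wrist camera has in their place "mount" (4x4, takes a point from camera to tool coordinates, whose origin is the TCP and whose axes are the flange's). Camera axes: x right, y up, looking along -z (the intrinsics and any distortion apply to the point x, -y, -z); pixel columns grow to the right and rows downward; lengths in mm; the calibration is good to about 2 mm. A picture is of the moment at which its call begins: read the wrist's pose just before it. There is no depth.
A pose or a line that the arm cannot do raises robot.IKError and nothing moves.
- robot.close_job(): hands the job in; it is judged then, once.
Trained networks look in a picture, given as the dict that the camera call returned (one of the last four; its "shot" number tells which), for a name from the list of things; names that differ only in an ending like _2 or _b are one class to them, and where a whole thing is asked for, a point or a joint stands for the part that bears it (a point fixed in the world has none). Each returns a list of dicts, best first, with "confidence" (0 to 1); they miss things now and then, are a little off and sometimes report something else, mostly with a low value. They report only what shows in the picture. A call takes as long as a camera call.
- cams.find_in(picture, name): "point" ([x, y, z] in mm, in the coordinates of the camera as it stood for that picture, good to about 4 mm: the middle of the surface that is visible of it).
- cams.trace(picture, name): "mask" (384x512 bool, what is visible of it).
The state is a dict: "clock": time; "joint_pos": joint angles; "joint_vel": joint speeds; "joint_torque": joint torques, N m; "tcp_pos": TCP position; "tool_rot": TCP orientation; "force": force on the tool from outside, world axes, zero at the start; "moment": the same for the moment, N m; "opening": finger opening in mm; "finger_force": force on a finger pad.
Only numpy, scipy, OpenCV 4.12 (cv2) and the standard library are available. Lean on these libraries where they do the work, as an engineer would, in place of code of your own. Each camera call takes 0.05 s, during which the arm holds its last target. There are 200 camera calls.

TASK

Build the sieve stack for the next sample on the catch pan: first the blue fine sieve, on it the yellow medium sieve, on that the red coarse sieve, and finally the lid on top. Each piece must be nested fully home in the one below, standing upright, and the jar, the phone and the wooden block beside the work are to be left where they are.

Things in the scene. Friction and masses are not known exactly. Their poses are not given: they have to be found in the camera images.
- pan: catch pan on a round grey plinth, fixed, its place changes. Plinth 100 mm dia., 26 mm high; centred on it a plain steel pan, 56 mm outer dia., rim at z 56 mm, open socket 51 mm bore, 16 mm deep, white floor. A sieve's skirt enters and its shoulder rests on the rim: sieve origin then 48 mm above this origin. Origin: centre of the plinth's underside, z up.
- sieve_blue: loose blue sieve, fine 3 mm steel mesh in its open top. Round, 40 mm high: body 56 mm dia. z 8-40 mm, steel skirt below 46 mm dia. z 0-8 mm, foot tapered to 41. Top socket 51 mm bore, 14 mm deep: the next piece's skirt enters, its shoulder rests on the rim, its origin 32 mm above this one. Grasp across body. Origin: centre of underside, z up, yaw irrelevant. Stands upright, about 120 g.
- sieve_yellow: loose yellow sieve, medium 5 mm steel mesh in its open top. Round, 40 mm high: body 56 mm dia. z 8-40 mm, steel skirt below 46 mm dia. z 0-8 mm, foot tapered to 41. Top socket 51 mm bore, 14 mm deep: the next piece's skirt enters, its shoulder rests on the rim, its origin 32 mm above this one. Grasp across body. Origin: centre of underside, z up, yaw irrelevant. Stands upright, about 120 g.
- sieve_red: loose red sieve, coarse 9.5 mm steel mesh in its open top. Round, 40 mm high: body 56 mm dia. z 8-40 mm, steel skirt below 46 mm dia. z 0-8 mm, foot tapered to 41. Top socket 51 mm bore, 14 mm deep: the next piece's skirt enters, its shoulder rests on the rim, its origin 32 mm above this one. Grasp across body. Origin: centre of underside, z up, yaw irrelevant. Stands upright, about 120 g.
- lid: loose lid: aluminium disc 56 mm dia., z 8-14 mm; steel skirt below, 46 mm dia., z 0-8 mm, foot tapered to 41; upright black knob on its centre to grasp, 18 mm dia., z 14-42 mm. Fully home, its origin is 32 mm above that of the sieve below. Origin: centre of the skirt's underside, z up, yaw irrelevant. Stands upright on its skirt at start, about 90 g.
- jar: bystander: small amber glass jar with a white cap, 40 mm diameter, 60 mm high, upright, loose. Origin: centre of the underside. Leave alone.
- phone: bystander: black phone lying flat, 72 x 150 x 9 mm (x, y, z), loose. Origin: centre of the underside. Leave alone.
- wood_block: bystander: pale wooden block lying flat, 70 x 130 x 24 mm (x, y, z), loose. Origin: centre of the underside. Leave alone.

How it is judged:
By the outcome, as a careful person would: the job done as asked, in the order asked, and still so for the second after the job is handed in, with the robot touching nothing.
It also fails if it takes over 115 s, if anything falls off the work surface, if the arm or the gripper's body presses on something with over 40 N, if the wrist force passes 120 N, or if a joint passes its speed limit or range.

## Working session

There is one attempt and no reset: what is moved stays moved. The work goes in short steps, each a Python script; the robot and the scene stay as the last script left them, time stands still between calls to the robot, and variables do not carry over. Pictures are saved under pics/ and viewed, at most 14 in all, crops included, and the job is handed in when it is done.

```bash
ls; mkdir -p pics
cat > h.py <<'E'
import numpy as np, cv2
from scipy.spatial.transform import Rotation as R
from station import robot, cams
def pose(p, s=None):
    """camera->world rotation, position"""
    if 'mount' in p:
        T=np.eye(4); T[:3,:3]=R.from_rotvec(s['tool_rot']).as_matrix(); T[:3,3]=s['tcp_pos']
        T=T@np.array(p['mount']); return T[:3,:3],T[:3,3]
    a=np.array(p['attitude']); 
    return (a if a.shape==(3,3) else R.from_rotvec(a).as_matrix()), np.array(p['position'])
def shot(n):
    s=robot.sense(); p=cams.read_camera(n); return p,pose(p,s)
def save(p,f): cv2.imwrite('pics/'+f,p['img'][:,:,::-1])
def pix2plane(p,P,u,v,z):
    d=P[0]@np.array([(u-p['cx'])/p['fx'],-(v-p['cy'])/p['fy'],-1.]); return P[1]+d*(z-P[1][2])/d[2]
def proj(p,P,X):
    c=P[0].T@(np.array(X)-P[1]); return np.array([p['cx']+p['fx']*c[0]/-c[2], p['cy']-p['fy']*c[1]/-c[2]])
E
python3 - <<'E'
from h import *
N=['pan','sieve_blue','sieve_yellow','sieve_red','lid','jar','phone','wood_block']
for n in ['top','scene']:
    p,P=shot(n); save(p,n+'0.png'); print(n,{k:np.round(v,3).tolist() for k,v in p.items() if k not in('img',)and not isinstance(v,(str,))and v is not None})
    for k in N:
        for r in cams.find_in(p,k)[:2]:
            print(k,round(r['confidence'],2),np.round(P[0]@np.array(r['point'])+P[1]))
print(robot.sense())
E
```

```text
pics
top {'fx': 447.211, 'fy': 447.211, 'cx': 243.41, 'cy': 177.57, 'position': [484.516, -27.046, 1245.293], 'attitude': [0.096, -0.085, -1.595], 'shot': 1}
pan 0.65 [441.  15.  29.]
sieve_blue 0.9 [645. 162.  26.]
sieve_yellow 0.74 [ 620. -154.   28.]
sieve_red 0.66 [ 472. -211.   31.]
lid 0.85 [469. 194.  16.]
jar 0.67 [638. 352.  61.]
phone 0.55 [783.   6.  10.]
wood_block 0.64 [ 617. -364.   24.]
scene {'fx': 418.171, 'fy': 418.171, 'cx': 259.247, 'cy': 192.981, 'position': [964.894, -507.063, 849.176], 'attitude': [0.597, 0.193, 0.559], 'shot': 2}
pan 0.89 [449.   2.  23.]
sieve_blue 0.69 [642. 166.  28.]
sieve_yellow 0.91 [ 627. -150.   26.]
sieve_yellow 0.2 [642. 164.  27.]
lid 0.66 [481. 189.  17.]
jar 0.27 [451.   3.  25.]
phone 0.8 [784.   4.   7.]
phone 0.46 [ 626. -151.   28.]
wood_block 0.65 [ 624. -375.   27.]
{'clock': 0.9, 'joint_pos': array([ 1.01086933e+00,  2.20364394e-01,  1.52649238e+00,  2.54930243e-05,
        1.39469346e+00, -1.26131784e-01]), 'joint_vel': array([-8.56290492e-05, -5.44549552e-04,  3.54762560e-04,  2.74334754e-04,
        7.48613228e-04,  1.50329669e-03]), 'joint_torque': array([-6.20132159e-04, -4.94558787e+01, -3.87713134e+01,  6.97840238e-02,
        4.67907346e-02, -6.15257750e-05]), 'tcp_pos': array([262.71350216, 567.10664874, 222.56375791]), 'tool_rot': array([-6.76078583e-01, -3.06797381e+00, -7.60208991e-05]), 'force': array([-0.9563483 , -0.33045292,  0.23322149]), 'moment': array([-0.0456956 , -0.01612397, -0.03206719]), 'finger_force': 0.0, 'opening': 86.8576566222595}
```

View pics/top0.png

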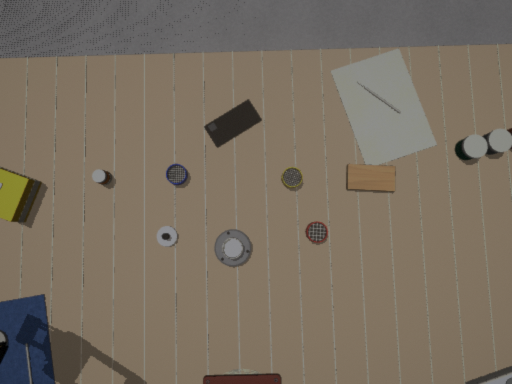

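View pics/scene0.png

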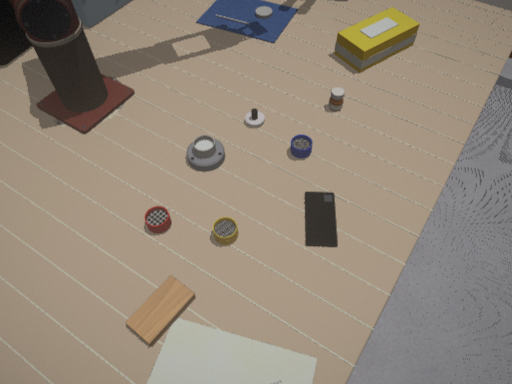

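```bash
cat >> h.py <<'E'
def down(yaw): return (R.from_euler('z',yaw)*R.from_euler('x',np.pi)).as_rotvec()
def measure(name,z,tag=None):
    p,P=shot('wrist')
    if tag: save(p,tag)
    t=cams.trace(p,name)
    if not t: return None
    m=t[0]['mask'].astype(np.uint8)
    c=max(cv2.findContours(m,0,1)[0],key=cv2.contourArea)
    pts=np.array([pix2plane(p,P,u,v,z)[:2] for u,v in cv2.convexHull(c)[:,0]],np.float32)
    o,r=cv2.minEnclosingCircle(pts); 
    from scipy.optimize import least_squares
    q=least_squares(lambda q:np.hypot(*(pts-q[:2]).T)-q[2],[*o,r],loss='soft_l1').x
    return np.round(q,1), round(t[0]['confidence'],2), c[:,0].min(0), c[:,0].max(0)
def cam_off(yaw,p):
    return R.from_rotvec(down(yaw)).as_matrix()@np.array(p['mount'])[:3,3]
def over(x,y,yaw,z,p):  # TCP so the camera is above x,y
    o=cam_off(yaw,p); robot.reach([x-o[0],y-o[1],z],down(yaw))
E
python3 - <<'E'
from h import *
p=cams.read_camera('wrist'); print(np.round(p['mount'],3), p['fx'],p['cx'],p['cy'])
print(robot.sense()['tool_rot'], R.from_rotvec(robot.sense()['tool_rot']).as_euler('zyx'))
for yaw in np.arange(-3,3.2,.5):
    print(yaw,[ (None if (q:=robot.ik([x,y,250],down(yaw))) is None else np.round(q[5],1)) for x,y in [(445,8),(644,164),(623,-152),(472,-211),(475,192)]])
E
```

```text
[[-1.00000e-03  9.69000e-01  2.46000e-01  6.63640e+01]
 [ 1.00000e+00  1.00000e-03 -0.00000e+00 -9.00000e-02]
 [-0.00000e+00  2.46000e-01 -9.69000e-01 -1.62846e+02]
 [ 0.00000e+00  0.00000e+00  0.00000e+00  1.00000e+00]] 290.20086024048516 254.33150823670078 190.87965568465344
[6.76088503e-01 3.06795504e+00 6.31694820e-05] [-2.70778424e+00  3.36137826e-05 -3.14155888e+00]
-3.0 [np.float64(-1.9), np.float64(-1.6), np.float64(-2.1), np.float64(-2.3), np.float64(-1.5)]
-2.5 [np.float64(-2.4), np.float64(-2.1), np.float64(-2.6), None, np.float64(-2.0)]
-2.0 [None, np.float64(-2.6), None, None, np.float64(-2.5)]
-1.5 [None, None, None, np.float64(2.5), None]
-1.0 [np.float64(2.4), None, np.float64(2.2), np.float64(2.0), None]
-0.5 [np.float64(1.9), np.float64(2.2), np.float64(1.7), np.float64(1.5), np.float64(2.3)]
0.0 [np.float64(1.4), np.float64(1.7), np.float64(1.2), np.float64(1.0), np.float64(1.8)]
0.5 [np.float64(0.9), np.float64(1.2), np.float64(0.7), np.float64(0.5), np.float64(1.3)]
1.0 [np.float64(0.4), np.float64(0.7), np.float64(0.2), np.float64(-0.0), np.float64(0.8)]
1.5 [np.float64(-0.1), np.float64(0.2), np.float64(-0.3), np.float64(-0.5), np.float64(0.3)]
2.0 [np.float64(-0.6), np.float64(-0.3), np.float64(-0.8), np.float64(-1.0), np.float64(-0.2)]
2.5 [np.float64(-1.1), np.float64(-0.8), np.float64(-1.3), np.float64(-1.5), np.float64(-0.7)]
3.0 [np.float64(-1.6), np.float64(-1.3), np.float64(-1.8), np.float64(-2.0), np.float64(-1.2)]
```

Run:
```python
from h import *
p=cams.read_camera('wrist')
for i,yaw in enumerate([np.pi,0]):
    over(445,8,yaw,150,p); print(yaw,measure('pan',26,f'pan{i}.png'),robot.sense()['clock'],robot.sense()['tcp_pos'])
for n,x,y,z in [('sieve_red',472,-211,40),('sieve_yellow',623,-152,40),('sieve_blue',644,164,40)]:
    over(x,y,0,120,p); print(n,measure(n,z,n+'.png'),robot.sense()['clock'])
import glob
cv2.imwrite('pics/m1.png',np.vstack([np.hstack([cv2.resize(cv2.imread('pics/'+a),(400,300)) for a in r]) for r in [('pan0.png','pan1.png'),('sieve_red.png','sieve_blue.png')]]))
```

```text
3.141592653589793 (array([437.6,  15.9,  48.9]), 0.67, array([211,  54], dtype=int32), array([313, 160], dtype=int32)) 3.3 [511.49204156   8.76427625 150.08916836]
0 (array([438.7,  15.2,  49.1]), 0.97, array([197,  71], dtype=int32), array([297, 174], dtype=int32)) 6.0083 [378.69860829   7.9048148  150.01166333]
sieve_red (array([ 474.7, -212.3,   27.4]), 0.64, array([223,  79], dtype=int32), array([290, 149], dtype=int32)) 7.0
sieve_yellow (array([ 624.6, -151.1,   27.8]), 0.84, array([221,  80], dtype=int32), array([288, 150], dtype=int32)) 7.7917
sieve_blue (array([641.3, 164.8,  27.4]), 0.79, array([218,  87], dtype=int32), array([285, 156], dtype=int32)) 9.1
```

View pics/m1.png

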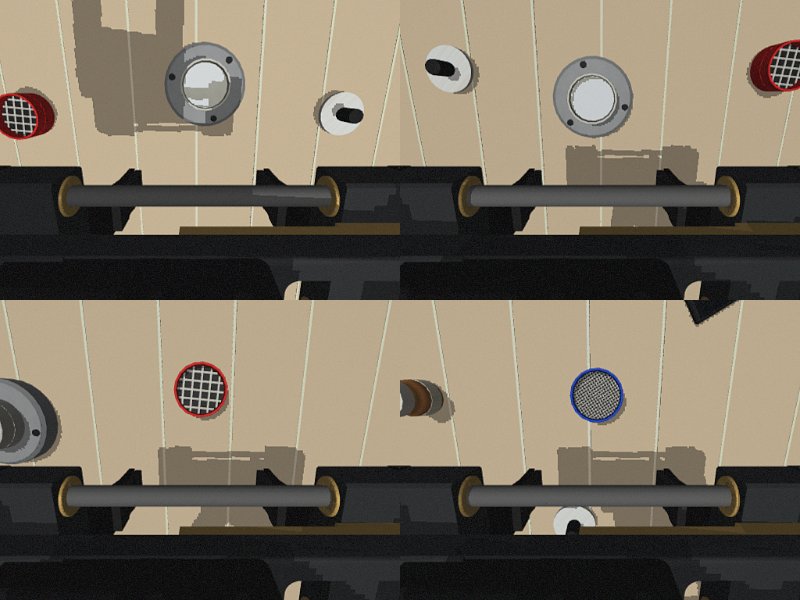

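```bash
cat >> h.py <<'E'
PAN=np.array([438.1,15.5]); E0=np.array([.5,-.3])
def pick(xy,dz,grip=20,zc=230,op=85):
    robot.set_gripper(op); o=down(0); x,y=xy
    robot.reach([x,y,dz+60],o); robot.movel([x,y,dz],rate=100)
    robot.set_gripper(0,grip); s=robot.sense(); print('grip',s['opening'],s['finger_force'],s['force'])
    robot.movel([x,y,zc],rate=200); s=robot.sense(); print('lift',s['opening'],s['force'],s['clock'])
def place(h,dz,zc,op=85):
    """h: home height of the piece's origin"""
    o=down(0); x,y=PAN
    robot.reach([x,y,zc],o); robot.movel([x,y,h+dz+12],rate=150); f0=robot.sense()['force'].copy()
    for d in np.arange(10,-2.1,-1.):
        robot.movel([x,y,h+dz+d],rate=25); s=robot.sense(); f=s['force']-f0
        print('d',d,np.round(f,1),round(s['tcp_pos'][2]-h-dz,1))
        if np.linalg.norm(f)>10: break
    robot.set_gripper(op); s=robot.sense(); print('rel',s['opening'],s['clock'])
    robot.movel([x,y,zc],rate=200)
E
python3 - <<'E'
from h import *
pick(np.array([641.3,164.8])-E0,12,zc=130)
place(48,12,130)
p,P=shot('wrist'); save(p,'b1.png')
E
```

```text
grip 55.86010946545726 19.999918144312687 [-0.24877387  0.12738267  2.54170601]
lift 55.696666944386756 [-0.01119243  0.16758232 -1.76347565] 11.925
d 10.0 [-0.2  0.6 -0.5] 10.9
d 9.0 [-0.7  0.4 -1.3] 9.2
d 8.0 [ 0.2  1.2 -0.3] 7.9
d 7.0 [-1.1  0.3 -0.6] 6.9
d 6.0 [-0.7  0.9 -0.4] 5.9
d 5.0 [-0.6  0.8 -1.2] 4.9
d 4.0 [-0.8  0.8 -1. ] 3.9
d 3.0 [-0.3  0.5 -0.9] 2.9
d 2.0 [-0.5 -0.1 -1.5] 1.9
d 1.0 [-0.4  0.9  0.3] 0.9
d 0.0 [-1.5  0.7  1.3] 0.2
d -1.0 [-5.1  1.5 11.4] 0.1
rel 85.00653215035547 17.25
```

View pics/b1.png

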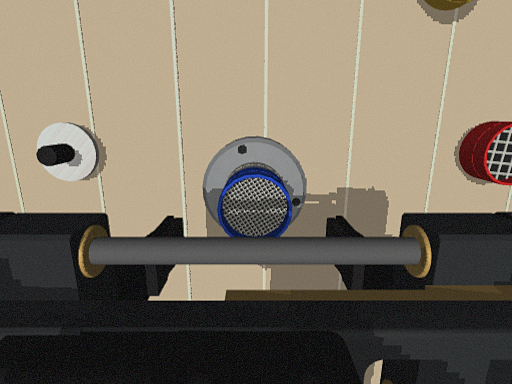

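The blue sieve is seated: contact came at exactly 0 mm, and it sits centred on the plinth at about (255,205). Next I'll re-measure the stack top and stack yellow, then red.

```bash
cat >> h.py <<'E'
def stacktop(name,z,p):
    global PAN
    over(*PAN,0,z+80,p); r=measure(name,z); print(name,r)
    c=r[0][:2]-E0; ok=abs(r[0][2]-27.5)<1.5 and np.hypot(*(c-PAN))<5
    assert np.hypot(*(c-PAN))<8, 'far off'
    if ok: PAN=c
    print('target',PAN)
E
python3 - <<'E'
from h import *
import h
p=cams.read_camera('wrist')
stacktop('sieve_blue',88,p)
pick(np.array([624.6,-151.1])-E0,12,zc=165); place(80,12,165)
print('PAN',h.PAN)
stacktop('sieve_yellow',120,p)
q,P=shot('wrist'); save(q,'y1.png')
E
```

```text
sieve_blue (array([438.7,  15.4,  28. ]), 0.73, array([220,  79], dtype=int32), array([289, 150], dtype=int32))
target [438.2  15.7]
grip 55.41946799815683 20.00022302477703 [-0.13371865 -0.63531364  1.7400875 ]
lift 55.39425636353468 [ 0.40384581  0.68737577 -1.86651651] 22.0833
d 10.0 [0.8 0.5 0.8] 10.9
d 9.0 [ 0.6 -0.2  0.2] 9.2
d 8.0 [0.7 0.  1.2] 7.9
d 7.0 [ 1.1  0.5 -0.6] 6.9
d 6.0 [0.7 0.6 0.3] 5.9
d 5.0 [0.5 0.2 0.3] 4.9
d 4.0 [0.9 0.5 0.8] 3.9
d 3.0 [-0.1  1.2  1.1] 2.9
d 2.0 [0.6 0.2 0.5] 1.9
d 1.0 [0.1 0.2 0.5] 0.9
d 0.0 [0.3 0.2 3. ] 0.2
d -1.0 [-3.9  0.2 12. ] 0.1
rel 85.15739089503309 27.4333
PAN [438.2  15.7]
sieve_yellow (array([438.7,  15.5,  28. ]), 0.56, array([220,  79], dtype=int32), array([289, 150], dtype=int32))
target [438.2  15.8]
```

View pics/y1.png

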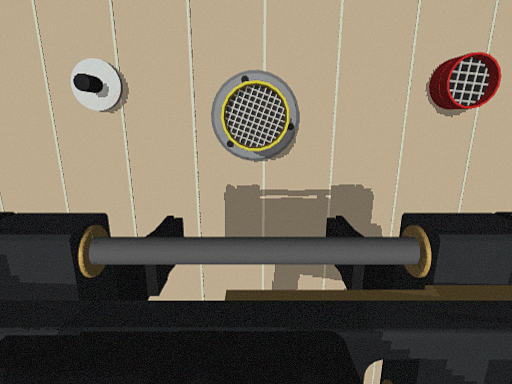

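Yellow is seated, concentric at about (255,116). Red next, then I'll measure the lid.

Run:
```python
from h import *
import h
h.PAN=np.array([438.2,15.8])
p=cams.read_camera('wrist')
pick(np.array([474.7,-212.3])-E0,12,zc=200); place(112,12,200)
stacktop('sieve_red',152,p)
robot.movel([*robot.sense()['tcp_pos'][:2],232],rate=200)
over(475,192,0,120,p); r=measure('lid',14,'lid.png'); print(r, robot.sense()['clock'])
```

```text
grip 55.86521262235121 19.999997171471477 [-0.27820888  0.68076801  1.62962783]
lift 55.866667055354455 [ 0.01682621  0.22841487 -0.37142349] 32.3167
d 10.0 [ 1.2  1.2 -1.2] 10.9
d 9.0 [ 1.1  0.6 -1.8] 9.2
d 8.0 [ 0.8  1.3 -1.5] 7.9
d 7.0 [ 1.1  0.8 -1.7] 6.9
d 6.0 [ 1.3  1.2 -2.8] 5.9
d 5.0 [-0.5  3.  -1.2] 4.9
d 4.0 [ 0.3  0.9 -1.8] 3.9
d 3.0 [ 0.8  0.9 -1.3] 2.9
d 2.0 [ 0.1  1.  -1.5] 1.9
d 1.0 [ 1.   0.9 -1.8] 0.9
d 0.0 [ 0.2  1.  -0.5] 0.1
d -1.0 [-1.7  1.1  5.8] 0.1
d -2.0 [-4.2  1.8 11.7] -0.0
rel 84.8141430273407 37.8583
sieve_red (array([439.2,  15.5,  27.7]), 0.77, array([221,  79], dtype=int32), array([289, 149], dtype=int32))
target [438.7  15.8]
(array([473.5, 195.2,  28. ]), 0.97, array([220,  86], dtype=int32), array([281, 150], dtype=int32)) 40.1083
```

View pics/lid.png

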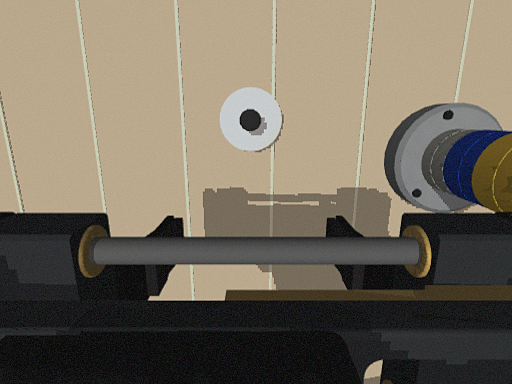

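The lid is upright at (251,119) and matches its 28 mm radius. The gripper body clears the stack while picking it.

Run:
```python
from h import *
import h
h.PAN=np.array([438.7,15.8])
p=cams.read_camera('wrist')
pick(np.array([473.5,195.2])-E0,17,zc=230,op=50); place(144,17,260,op=50)
x,y=h.PAN
print(robot.sense()['clock'])
q,P=shot('wrist'); save(q,'l1.png')
robot.reach([300,350,300],down(0))
s,P=shot('scene'); save(s,'end.png')
u,v=proj(s,P,[438,16,100]).astype(int); c=s['img'][max(0,v-75):v+75,max(0,u-90):u+90]
cv2.imwrite('pics/end.png',np.vstack([cv2.resize(c[:,:,::-1],(720,600),interpolation=2)]))
t,T=shot('top')
for k in ['jar','phone','wood_block']:
    for r in cams.find_in(t,k)[:1]: print(k,round(r['confidence'],2),np.round(T[0]@np.array(r['point'])+T[1]))
print(robot.sense()['clock'])
```

```text
grip 17.705337584813893 20.00007262453437 [-0.09526925 -0.28571884  1.13013482]
lift 17.667924953922014 [ 0.21953074  0.21227698 -1.62208919] 44.075
d 10.0 [-0.1  0.3  0.3] 10.8
d 9.0 [ 0.3 -0.   0.4] 9.1
d 8.0 [-0.1 -0.2 -0.6] 7.9
d 7.0 [0.1 0.  0.1] 6.9
d 6.0 [-0.4  1.2  0.3] 5.9
d 5.0 [0.1 0.5 0.1] 4.9
d 4.0 [ 0.3 -0.2 -1.2] 3.9
d 3.0 [-0.   0.6 -0.2] 2.9
d 2.0 [-0.4  0.4 -0. ] 1.9
d 1.0 [-0.1  1.2  0.2] 0.9
d 0.0 [ 1.1  0.2 -0.1] 0.1
d -1.0 [-1.9  0.4  6.8] 0.0
d -2.0 [-3.3  1.  11.3] -0.0
rel 49.894094781709825 49.6667
50.325
jar 0.51 [637. 355.  61.]
phone 0.55 [785.   9.  13.]
wood_block 0.9 [ 618. -367.   25.]
51.9917
```

View pics/end.png

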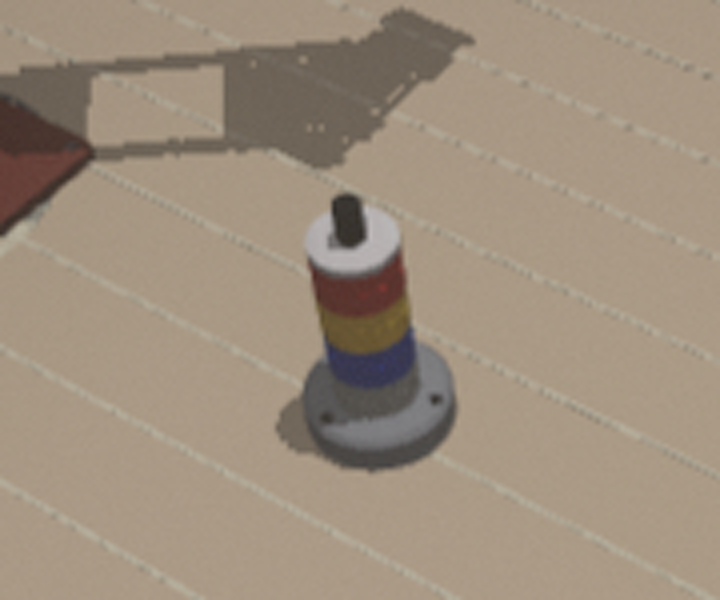

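The stack from the pan up is blue, yellow, red, lid. It is straight with no gaps, and the bystanders haven't moved.

```bash
python3 -c "
from station import robot
print(robot.close_job())"
```

```text
the job is handed in; nothing more can be done
None
```

The sieve stack is built on the catch pan in the order asked (blue, yellow, red, lid), each piece meeting the one below at its home height; the jar, phone and block are where they were, and the job was handed in at about 52 s.

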